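# Release the toggle clamp and move the plate onto the dowel stand

## Robot

A 6-joint arm with a two-finger parallel gripper is mounted at the origin on a cart in front of the work surface, level with it; the furniture and walls round the work are solid. World frame = base frame: x ahead of the robot, y to its left, z up, the work surface at z = 0. Lengths are in m, angles in rad, forces in N, time in s.
With the tool pointing down it reaches from about 0.375 to 0.9 m from the base axis. Payload 3.1 kg.
Tool frame: the origin (TCP) lies between the finger pads; the fingertips stand manip.finger_overhang ahead of it and the grasp point (between the pads) lies 5 mm behind it (manip.finger_overhang is the distance from the TCP to the fingertips, in m); z points along the fingers, y is the line along which they close (so a half turn about z gives the same grasp; the last joint's range is limited). The gripper opens to 85 mm and grips with 20 to 120 N. Pads are 22 mm wide; open, the fingers measure 114 mm over their backs; the gripper's body (76 mm by 85 mm) begins 54 mm behind the grasp point. The pads swing forward as they close: fully open they stand 13 mm farther back than shut.
Start: joints at [1.099, 0.527, 1.433, -0, 1.181, -0.178], TCP at [0.181, 0.598, 0.245] pointing down, gripper open.
Joint ranges: [-3.08, 3.08], [-0.75, 2.2], [0.22, 2.44], [-1.43, 4.57], [0, 2.65], [-2.85, 2.85]. Speed limits (rad/s): [2.79, 2.79, 3.14, 3.14, 3.14, 3.14].

## Interface

Orientations are given as a unit quaternion [x, y, z, w].
In Python, from station import manip gives the robot as it stands.
- The arm moves only by the tool drive_tool, never from a script. Its argument "plan" is a list of rows, each a list of 7 numbers: the shift along the tool's x, y, z in m, then the turn, a rotation vector about the tool's x, y, z in degrees, then the opening, from -1 (shut) to 1 (fully open). In form: [[x, y, z, wx, wy, wz, gripper], ...]. A call has 1 to 10 rows; each row shifts and turns the commanded pose from where the row before left it, along the tool's axes as they then stand; what a row does not reach is not made up. A row lasts 1/10 s, in which the tool goes at most 50 mm and 8.59 degrees, less where a joint would pass 70% of its speed; a pose out of reach is approached as far as the arm can. A call is refused whole if a number of a shift passes 0.05 or a number of a turn 8.59, either way. A call with a gripper value outside its range is refused whole. The fingers move at their own pace and stop on an object; "newtons" is the grip in N (left out, the last holds). Time passes only in rows, so rows that do not move let the fingers close. It gives the time, the measured TCP pose, the force, the opening and the grip force at its end, in the units of the state.
- manip.sense(): the state, without advancing time (a new reading comes with each control period).
- manip.snapshot(name): name is "side" or "top"; returns a dict with "image" (420x560x3 uint8, red, green, blue), "z_map" (420x560 float32, m along the optical axis (not along the pixel's ray), 0 where there is no reading), "fov_y" (degrees; the focal length in pixels is half the picture's height over the tangent of half this angle, whatever the lens; pixels are square), "cx", "cy" (the principal point, pixels), "extrinsics" (4x4, takes a point from camera to world coordinates). Camera axes: x right, y up, looking along -z (the intrinsics and any distortion apply to the point x, -y, -z); pixel columns grow to the right and rows downward; lengths in m; the calibration is good to about 2 mm. A picture is of the moment at which its call begins.
- manip.sign_off(): hands the job in; it is judged then, once.
The state is a dict: "t": time; "q": joint angles; "qd": joint speeds; "tau": joint torques, N m; "tcp_pos": TCP position; "tool_rot": TCP orientation; "force": force on the tool from outside, world axes, zero at the start; "ft_torque": the same for the moment, N m; "finger_gap": opening from 0.0 (shut) to 1.0 (fully open); "gripper_force": force on a finger pad.
Only numpy, scipy, OpenCV 4.12 (cv2) and the standard library are available. Lean on these libraries where they do the work, as an engineer would, in place of code of your own. Each camera call takes 0.05 s, during which the arm holds its last target. There are 200 camera calls.

## Task

The aluminium plate is held in the nest by a toggle clamp: flip the clamp's upright handle back over centre, fully away from the plate, before moving the plate, and leave it open. Lift the plate out of the nest by its overhanging end, lay it flat on the bare bench, let go and take it again across its middle. Then lower it, same face up, onto the stand with both dowels through its two holes until it lies flat on both saddles; either way round will do, do not drop the plate, and leave the other things on the bench where they are.

Things in the scene. Friction and masses are not known exactly. Their poses are not given: they have to be found in the camera images.
- clamp_nest: Fixed nest, left: dark base 180x100 mm; grey block (x -50 to +47, top 26 mm above bench) carries the plate between two rails level with its top (3 mm free per side). Origin on the bench; x runs along the plate from its overhanging end (-x) to the toggle clamp (+x), z up. Shut, the clamp arm presses its pad on the plate at x -10; open, the pad hangs at x 20, about 80 mm over the plate's top.
- clamp_handle (a joint): Toggle clamp handle, hinge, rad: 0 = clamped, upright; grows as it swings away from the plate (to the nest's +x) to 1.35 = fully open, nearly level. A spring strut holds it shut up to dead centre at about 0.27 (some 5 N at the grip are needed; let go before that, it swings back shut); beyond, the strut pushes it fully open and keeps it there. The clamp arm rises with it.
- handle_pivot (a point): Point on the hinge axis of the clamp handle: 110 mm along +x of the nest, 78 mm above the bench; the hinge axis is the nest's y axis.
- handle_grip (a point): Middle of the black handle grip, 78 mm from the hinge axis; turns with the handle. The grip is 18 mm (along the nest's x when upright) by 20 mm (along the nest's y, good to pinch) in section and reaches from 45 to 105 mm from the hinge axis.
- work_plate: Loose aluminium plate, 150 (x) by 56 (y) by 14 mm (z), about 0.3 kg, two 14 mm through holes at x +52 and -52 mm on its centre line, grey mark 50x22 mm in the middle of each face. Origin: centre of the underside. In the nest: axes as the nest's, centre at nest x -30 mm, underside 26 mm above bench; its -x end hangs 55 mm out and can be gripped there across the 56 mm width.
- dowel_stand: Fixed stand, right: dark base 176 (x) x 84 x 8 mm, two grey saddles at x +62 and -62 mm, each 46 mm long, tops 34 mm above bench. In each a steel dowel, 11 mm across, tapered nose, 18 mm above the saddle, at x +52 and -52, y 0. Cheeks 14 mm high (64 mm between) flank the plate, so fingers fit beside it only in the gap, x -39 to +39. Origin on the bench under its centre, z up.
- seat (a point): Point midway between the dowels at the height of the saddles' tops (34 mm above the bench): the seated plate's origin lies here. The bench midway between stand and nest is bare, room enough to lay the plate down.
- brush_tin: Bystander, to be left alone: tin with brushes, about 104x142x167 mm, at the back left. Origin at the centre of its underside.
- oil_filter: Bystander, to be left alone: blue spin-on oil filter, 66 mm wide, 79 mm tall, on the right beyond the dowel stand. Origin at the centre of its underside.
- combination_wrench: Bystander, to be left alone: steel wrench 178 mm long, 10 mm thick, lying behind the clamp nest. Origin at the centre of its underside.
- bearing: Bystander, to be left alone: ball bearing lying flat, 62 mm across, 16 mm thick, to the left of the clamp nest. Origin at the centre of its underside.
- sealant_tube: Bystander, to be left alone: sealant tube lying, 158 mm long, 32 mm high, near the front edge. Origin at the centre of its underside.
- pliers: Bystander, to be left alone: red-handled pliers lying, 200 mm long, 13 mm thick, front left. Origin at the centre of its underside.

How it is judged:
By the outcome, as a careful person would: the job done as asked, in the order asked, and still so for the second after the job is handed in, with the robot touching nothing.
It also fails if it takes over 72 s, if anything falls off the work surface, if the arm or the gripper's body presses on something with over 40 N, if the wrist force passes 120 N, or if a joint passes its speed limit or range.

## Working session

There is one attempt and no reset: what is moved stays moved. The work goes in short steps, Python scripts to look and compute and a tool call to move; the robot and the scene stay as the last step left them, time stands still between calls to the robot, and variables do not carry over. Pictures are saved under pics/ and viewed, at most 10 in all, crops included, and the job is handed in when it is done.

Besides the shell and the picture viewer there is one more tool, called after "Emit:" by a JSON object that holds its "method" and its "body". drive_tool: Moves the arm, as the interface text tells. Its arguments: {"type":"object","properties":{"plan":{"type":"array"},"newtons":{"type":"number"}},"required":["plan"]}

```bash
mkdir -p pics; ls; python3 - <<'E'
from station import manip
import numpy as np,cv2
print(manip.finger_overhang); s=manip.sense(); print(s)
for n in("top","side"):
    d=manip.snapshot(n); cv2.imwrite(f"pics/{n}0.png",d["image"][:,:,::-1]); np.savez(f"{n}0.npz",**d)
    print(n,d["fov_y"],d["cx"],d["cy"],d["extrinsics"].round(4).tolist(),[k for k in d], (d["z_map"]==0).mean())
E
```

```text
pics
0.014
{'t': 0.0, 'q': array([ 1.09847624e+00,  5.28463060e-01,  1.43389604e+00, -2.98227479e-05,
        1.18140681e+00, -1.78471728e-01]), 'qd': array([ 9.26465237e-04,  2.99373845e-05,  3.35448241e-05,  3.90080808e-04,
        5.63584939e-04, -7.60231066e-04]), 'tau': array([ 7.96012646e-04, -4.42349553e+01, -1.78026402e+01, -1.98533221e-04,
        8.37111671e-03,  1.59377987e-05]), 'tcp_pos': array([0.1806689 , 0.59760074, 0.24433749]), 'tool_rot': array([ 1.46390445e-01,  9.89226292e-01, -1.03401170e-03, -3.34311209e-04]), 'force': array([-1.02156247,  0.91937905, -0.07628376]), 'ft_torque': array([ 0.02066965, -0.01503942,  0.04228256]), 'gripper_force': 0.0, 'finger_gap': 0.9998269913566791}
top 46.58100007930056 279.2609998222197 212.26605788016866 [[0.0128, 0.9866, -0.1624, 0.2643], [-0.9999, 0.011, -0.012, 0.0109], [-0.0101, 0.1626, 0.9866, 1.5568], [0.0, 0.0, 0.0, 1.0]] ['image', 'z_map', 'fov_y', 'cx', 'cy', 'extrinsics'] 0.0038945578231292517
side 52.39082013511885 276.5272223689007 213.18747613290483 [[-0.9452, 0.1805, -0.2722, 0.1828], [-0.3256, -0.4549, 0.8289, 0.9992], [0.0258, 0.8721, 0.4887, 0.7083], [0.0, 0.0, 0.0, 1.0]] ['image', 'z_map', 'fov_y', 'cx', 'cy', 'extrinsics'] 0.003996598639455782
```

View pics/top0.png

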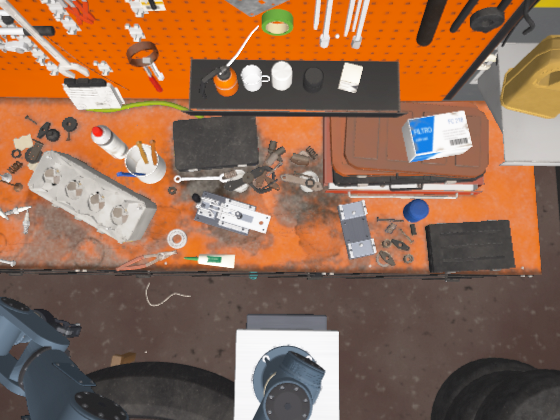

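View pics/side0.png

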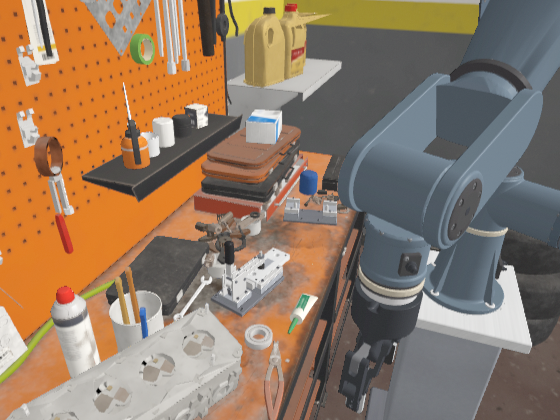

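The top view shows the nest near (232,214), with its handle to the left (+y) and the plate to the right, and the stand at (357,230). In the side view the nest is at (255,280), its handle at (228,260) and the stand at (312,208).

```bash
cat > h.py <<'E'
import numpy as np,cv2
def xyz(d):
    z=d["z_map"].astype(float); H,W=z.shape; f=H/2/np.tan(np.radians(float(d["fov_y"]))/2)
    v,u=np.mgrid[:H,:W]; P=np.stack([(u-d["cx"])/f*z,-(v-d["cy"])/f*z,-z,np.ones_like(z)],-1)
    return (P@d["extrinsics"].T)[...,:3]
def proj(d,p):
    f=210/np.tan(np.radians(float(d["fov_y"]))/2); c=np.linalg.inv(d["extrinsics"])@np.r_[p,1]
    return np.array([d["cx"]+f*c[0]/-c[2], d["cy"]+f*c[1]/c[2]])
E
python3 - <<'E'
from h import *
T=dict(np.load("top0.npz"));S=dict(np.load("side0.npz"))
X=xyz(T);Y=xyz(S)
for n,P,pts in(("top",X,[(232,214),(357,230),(320,230),(300,250),(30,350),(290,375),(415,210)]),("side",Y,[(228,260),(255,280),(312,208),(300,240),(308,182)])):
    for u,v in pts: print(n,u,v,P[v,u].round(3))
a=T["image"][180:280,170:400]; b=S["image"][180:330,200:360]
a=cv2.resize(a,None,fx=3.4,fy=3.4,interpolation=3);b=cv2.resize(b,None,fx=4,fy=4,interpolation=3)
cv2.imwrite("pics/a.png",a[:,:,::-1]);cv2.imwrite("pics/b.png",b[:,:,::-1])
# points by height in workspace
for n,P in(("top",X),("side",Y)):
    m=(P[...,0]>.42)&(P[...,0]<.75)&(P[...,1]>-.45)&(P[...,1]<.4)
    h=np.histogram(P[...,2][m],np.arange(-.02,.2,.005)); print(n,h[0])
E
```

```text
top 232 214 [0.506 0.178 0.043]
top 357 230 [ 0.465 -0.219  0.009]
top 320 230 [ 0.464 -0.102 -0.001]
top 300 250 [ 0.399 -0.038  0.003]
top 30 350 [0.151 0.49  0.61 ]
top 290 375 [ 0.068 -0.005  0.327]
top 415 210 [ 0.519 -0.387  0.078]
side 228 260 [0.532 0.279 0.139]
side 255 280 [0.494 0.209 0.04 ]
side 312 208 [ 0.474 -0.283  0.   ]
side 300 240 [ 0.456 -0.07  -0.   ]
side 308 182 [ 0.515 -0.365  0.057]
top [   0   13  672 4509 5797 1897  993  580  338  336  523 1548 1930  699
  387  389  406  449  354  367  284  156   63   70  269  194   25    4
    1    1    8   49  106   89  108  332  363  123  126  124  681 1715
  730]
side [   0    0    2 2620 3906  978  818  613  451  542  577 1736 1906  421
  385  369  496  442  324  301  306  166  113  127  395  264   36   42
   18   13   37  106  146  114  131  264  220   94  167  112  199  769
  118]
```

View pics/a.png

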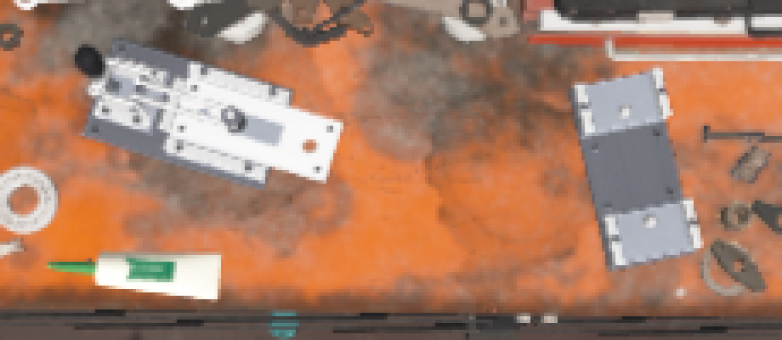

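View pics/b.png

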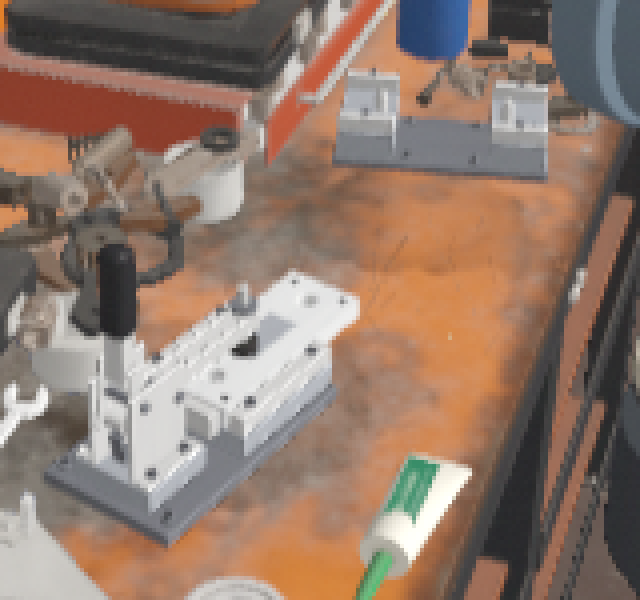

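Crop a (3.4x): the plate's overhanging end is at (320,150), its hole at (309,146) and the handle top at (88,60). The stand's dowels are at (627,112) and (650,222). Crop b agrees: the handle is upright and both dowels show. Next I'll fit the poses from both views.

```bash
python3 - <<'E'
from h import *
T=dict(np.load("top0.npz"));S=dict(np.load("side0.npz"))
X=xyz(T);Y=xyz(S)
def rect(P,lo,hi,x,y,nm):
    m=(P[...,2]>lo)&(P[...,2]<hi)&(P[...,0]>x[0])&(P[...,0]<x[1])&(P[...,1]>y[0])&(P[...,1]<y[1])
    n,l,st,_=cv2.connectedComponentsWithStats(m.astype(np.uint8)); k=1+st[1:,4].argmax(); q=P[l==k] if nm!="stand" else P[m]
    c,s,a=cv2.minAreaRect((q[:,:2]*1000).astype(np.float32)); print(nm,len(q),"c",np.round(c,1),"size",np.round(s,1),"ang",round(a,2),"zmed",round(np.median(q[:,2])*1000,1), "zmean of whole")
for n,P in(("top",X),("side",Y)):
    print(n)
    rect(P,.034,.046,(.4,.62),(.05,.3),"plate")
    rect(P,.028,.060,(.35,.65),(-.33,-.12),"stand")
    rect(P,.004,.06,(.35,.65),(-.33,-.12),"stand")
    rect(P,.004,.2,(.42,.62),(.05,.35),"nest")
    m=(P[...,2]>.1)&(P[...,2]<.2)&(P[...,0]>.45)&(P[...,0]<.58)&(P[...,1]>.2)&(P[...,1]<.32)
    q=P[m]; print("grip",len(q),q.mean(0).round(4),q.min(0).round(4),q.max(0).round(4))
    m=(P[...,2]>.045)&(P[...,2]<.07)&(P[...,0]>.35)&(P[...,0]<.6)&(P[...,1]>-.33)&(P[...,1]<-.12)
    nn,l,st,ce=cv2.connectedComponentsWithStats(m.astype(np.uint8))
    for k in range(1,nn):
        q=P[l==k]; print(" high",st[k,4],q.mean(0).round(4),q[:,2].max().round(4))
E
```

```text
top
plate 904 c [497.3 142.5] size [162.6  87.1] ang 74.06 zmed 40.8 zmean of whole
stand 1122 c [ 509.8 -223.7] size [208.6 270.4] ang 88.53 zmed 38.0 zmean of whole
stand 2751 c [ 499.  -225.1] size [209.8 297.1] ang 89.92 zmed 17.9 zmean of whole
nest 2141 c [513.2 191.9] size [273.  120.3] ang 75.49 zmed 39.1 zmean of whole
grip 80 [0.5317 0.2687 0.1581] [0.5225 0.2614 0.1002] [0.5452 0.28   0.1894]
 high 1 [ 0.5992 -0.2809  0.0666] 0.0666
 high 2 [ 0.5988 -0.2943  0.0694] 0.07
 high 1 [ 0.598  -0.1266  0.0504] 0.0504
 high 2 [ 0.5946 -0.1609  0.0676] 0.0679
 high 2 [ 0.5944 -0.1732  0.0688] 0.0699
 high 1 [ 0.5944 -0.1839  0.0697] 0.0697
 high 1 [ 0.5948 -0.1996  0.0685] 0.0685
 high 103 [ 0.584  -0.2275  0.0541] 0.0616
 high 1 [ 0.583  -0.3265  0.0554] 0.0554
 high 2 [ 0.5692 -0.2088  0.0461] 0.0464
 high 4 [ 0.5659 -0.2008  0.0464] 0.0478
 high 3 [ 0.5672 -0.2178  0.0485] 0.0503
 high 2 [ 0.5678 -0.2323  0.0463] 0.0469
 high 1 [ 0.5681 -0.2435  0.0454] 0.0454
 high 5 [ 0.5656 -0.264   0.0462] 0.0494
 high 1 [ 0.565  -0.2809  0.0468] 0.0468
 high 2 [ 0.5666 -0.2886  0.0476] 0.0
[... 744 characters left out ...]
whole
nest 3509 c [535.5 177.5] size [246.9 181.2] ang 85.95 zmed 40.4 zmean of whole
grip 297 [0.5305 0.2765 0.1462] [0.5195 0.2649 0.1   ] [0.5458 0.2837 0.1846]
 high 1 [ 0.5992 -0.3203  0.0693] 0.0693
 high 86 [ 0.5826 -0.2208  0.0527] 0.0594
 high 1 [ 0.5638 -0.3181  0.0452] 0.0452
 high 1 [ 0.5632 -0.2581  0.0455] 0.0455
 high 28 [ 0.5319 -0.234   0.0482] 0.0543
 high 1 [ 0.5947 -0.1531  0.0672] 0.0672
 high 30 [ 0.4104 -0.2609  0.0481] 0.0525
 high 3 [ 0.5653 -0.1891  0.0455] 0.0457
 high 7 [ 0.5146 -0.2007  0.0485] 0.0523
 high 9 [ 0.4125 -0.2239  0.0481] 0.0527
 high 30 [ 0.5148 -0.1643  0.0482] 0.0523
 high 1 [ 0.5989 -0.128   0.046 ] 0.046
 high 29 [ 0.3964 -0.1896  0.0485] 0.0526
```

```bash
cat > fit.py <<'E'
from h import *
from scipy.optimize import differential_evolution as de
def fit_rect(P,zlo,zhi,c0,th0,xr,hw=28,rad=.15,end=-75):
    """fit plate pose (mm, rad): pixels in z-band count in, others in the region count out. local x in xr only"""
    m=(np.hypot(P[...,0]-c0[0],P[...,1]-c0[1])<rad); q=P[m]; lab=np.where((q[:,2]>zlo)&(q[:,2]<zhi),1.,-1.)
    q=q[:,:2]*1000
    def cost(p):
        c,s=np.cos(p[2]),np.sin(p[2]); d=q-p[:2]; x=d@[c,s]; y=d@[-s,c]
        g=lambda t:1/(1+np.exp(-t/.8))
        inside=g(x-end)*g(hw-abs(y)); w=(x<xr[1])&(x>xr[0])&(abs(y)<hw+12)
        return -(lab*(2*inside-1)*w).sum()/ (w.sum()+1)
    c0=np.array(c0)*1000
    r=de(cost,[(c0[0]-15,c0[0]+15),(c0[1]-15,c0[1]+15),(th0-.15,th0+.15)],seed=1,tol=1e-6,maxiter=150)
    return r.x,r.fun
E
python3 - <<'E'
from fit import *
T=dict(np.load("top0.npz"));S=dict(np.load("side0.npz"))
for n,d in(("top",T),("side",S)):
    P=xyz(d); r,f=fit_rect(P,.0335,.0465,(.497,.148),np.radians(75),(-87,-15),)
    print(n,"plate",r[:2].round(1),np.degrees(r[2]).round(2),f)
    c=r[:2]/1000; u=np.array([np.cos(r[2]),np.sin(r[2])]); nest=c+.03*u
    print("  nest",nest.round(4),"pivot",(nest+.11*u).round(4))
    m=np.hypot(*(np.moveaxis(P[...,:2],-1,0)-(c-.05*u)[:,None,None]))<.02
    print("  ztop",np.median(P[...,2][m&(P[...,2]>.02)]))
    for k in(-.052,.052): print("  hole px",proj(d,np.r_[c+k*u,.04]).round(1))
E
```

```text
top plate [496.9 137.2] 74.62 -0.7401674903790759
  nest [0.5049 0.1661] pivot [0.5341 0.2721]
  ztop 0.040976757119126406
  hole px [260.8 221.7]
  hole px [229.2 212.7]
side plate [488.5 136.5] 82.42 -0.6913949234637266
  nest [0.4924 0.1663] pivot [0.5069 0.2753]
  ztop 0.040233229169773566
  hole px [275.8 254.6]
  hole px [257.4 275.2]
```

```bash
cat >> h.py <<'E'
def ray(d,u,v,z):
    f=210/np.tan(np.radians(float(d["fov_y"]))/2); E=d["extrinsics"]
    r=E[:3,:3]@np.array([(u-d["cx"])/f,-(v-d["cy"])/f,-1]); o=E[:3,3]; return o+r*(z-o[2])/r[2]
E
python3 - <<'E'
from h import *
T=dict(np.load("top0.npz"));S=dict(np.load("side0.npz"))
# dark/orange hole blobs via saturation-free darkness, around guess; centroid on plate plane
a=ray(T,170+309.5/3.4-.35,180+146/3.4-.35,.04); print("top hole",a.round(4))
for u,v in((311,300),(217,376),(241,282),(117,245)): print("side",u,v,ray(S,200+u/4-.4,180+v/4-.4,.04).round(4))
# plate corners side: right corner(358,303), top corner (291,272)
for u,v in((291,272),(358,303)): print("side corner",ray(S,200+u/4-.4,180+v/4-.4,.04).round(4))
for u,v in((343,120),(326,184)): print("top corner",ray(T,170+u/3.4-.35,180+v/3.4-.35,.04).round(4))
E
```

```text
top hole [0.4805 0.0873 0.04  ]
side 311 300 [0.4775 0.0835 0.04  ]
side 217 376 [0.5061 0.1852 0.04  ]
side 241 282 [0.5298 0.0805 0.04  ]
side 117 245 [0.6291 0.0688 0.04  ]
side corner [0.5017 0.0563 0.04  ]
side corner [0.4464 0.0754 0.04  ]
top corner [0.5051 0.0567 0.04  ]
top corner [0.4453 0.0714 0.04  ]
```

Emit:
{"method": "drive_tool", "body": {"plan": [[0, 0, -0.006, 0, 0, 8.5, -1], [0, 0, -0.006, 0, 0, 8.5, -1], [0, 0, -0.006, 0, 0, 8.5, -1], [0, 0, -0.006, 0, 0, 8.5, -1], [0, 0, -0.006, 0, 0, 8.5, -1], [0, 0, -0.006, 0, 0, 8.5, -1], [0, 0, -0.006, 0, 0, 8.5, -1], [0, 0, -0.006, 0, 0, 8.5, -1], [0, 0, -0.006, 0, 0, 8.5, -1], [0, 0, -0.006, 0, 0, 3.6, -1]], "newtons": 40}}

```text
t: 1.1
tcp_pos: [0.1808, 0.5979, 0.3049]
tool_rot: [0.75, 0.662, -0.001, 0.0]
force: [-0.4, -0.0, -0.6]
finger_gap: -0.0
gripper_force: 0.0
```

```bash
cat > go.py <<'E'
import sys,numpy as np
from scipy.spatial.transform import Rotation as R
from station import manip
s=manip.sense(); r=R.from_quat(s["tool_rot"]); p=s["tcp_pos"]
def to(x,y,z,yaw): # yaw of tool x, deg
    a=np.radians(yaw); G=R.from_matrix(np.array([[np.cos(a),np.sin(a),0],[np.sin(a),-np.cos(a),0],[0,0,-1]]).T)
    print("shift mm",(r.inv().apply(np.array([x,y,z])-p)*1000).round(1),"turn",np.degrees((r.inv()*G).as_rotvec()).round(2))
print("t",round(s["t"],2),"p",p.round(4),"F",s["force"].round(1),"gap",round(s["finger_gap"],3),"gf",round(s["gripper_force"],1),"q",s["q"].round(2))
if len(sys.argv)>4: to(*map(float,sys.argv[1:5]))
E
python3 go.py .521 .233 .305 74.6
```

```text
t 1.1 p [0.1808 0.5979 0.3049] F [-0.4 -0.  -0.6] gap -0.0 gf 0.0 q [1.1  0.47 1.36 0.   1.31 1.22]
shift mm [-3.196e+02  3.831e+02  1.000e-01] turn [-0.02  0.08  8.24]
```

Emit:
{"method": "drive_tool", "body": {"plan": [[0, 0, 0, 0, 0, 8.24, -1], [-0.022, 0.035, 0, 0, 0, 0, -1], [-0.022, 0.035, 0, 0, 0, 0, -1], [-0.022, 0.035, 0, 0, 0, 0, -1], [-0.022, 0.035, 0, 0, 0, 0, -1], [-0.022, 0.035, 0, 0, 0, 0, -1], [-0.022, 0.035, 0, 0, 0, 0, -1], [-0.022, 0.035, 0, 0, 0, 0, -1], [-0.022, 0.035, 0, 0, 0, 0, -1], [-0.022, 0.035, 0, 0, 0, 0, -1]]}}

```text
t: 2.1
tcp_pos: [0.4338, 0.3232, 0.3049]
tool_rot: [0.794, 0.608, -0.0, -0.0]
force: [-0.3, 0.6, -0.1]
finger_gap: 0.001
gripper_force: 0.0
```

```bash
python3 go.py .521 .233 .16 74.6
```

```text
t 2.1 p [0.4338 0.3232 0.3049] F [-0.3  0.6 -0.1] gap 0.001 gf 0.0 q [0.43 0.35 1.57 0.   1.23 0.7 ]
shift mm [-64.1 107.9 144.9] turn [-0.04  0.03  0.23]
```

Emit:
{"method": "drive_tool", "body": {"plan": [[-0.021, 0.036, 0, 0, 0, 0.2, -1], [-0.021, 0.036, 0, 0, 0, 0, -1], [-0.022, 0.036, 0, 0, 0, 0, -1], [0, 0, 0.03, 0, 0, 0, -1], [0, 0, 0.03, 0, 0, 0, -1], [0, 0, 0.03, 0, 0, 0, -1], [0, 0, 0.03, 0, 0, 0, -1], [0, 0, 0.025, 0, 0, 0, -1], [0, 0, 0, 0, 0, 0, -1]]}}

```text
t: 3.0
tcp_pos: [0.5175, 0.2336, 0.1566]
tool_rot: [0.795, 0.606, -0.004, -0.002]
force: [-0.3, -0.5, 1.0]
finger_gap: -0.001
gripper_force: 0.0
```

```bash
python3 go.py .5395 .3004 .16 74.6
```

```text
t 3.0 p [0.5175 0.2336 0.1566] F [-0.3 -0.5  1. ] gap -0.001 gf 0.0 q [ 0.23  0.57  1.65 -0.    0.92  0.5 ]
shift mm [70.2  3.5 -3.7] turn [-0.46  0.25  0.02]
```

Emit:
{"method": "drive_tool", "body": {"plan": [[0.007, 0.003, 0, 0, 0, 0, -1], [0.007, 0, 0, 0, 0, 0, -1], [0.007, 0, 0, 0, 0, 0, -1], [0.007, 0, 0, 0, 0, 0, -1], [0.007, 0, 0, 0, 0, 0, -1], [0.007, 0, 0, 0, 0, 0, -1], [0.007, 0, 0, 0, 0, 0, -1], [0.007, 0, 0, 0, 0, 0, -1], [0.007, 0, 0, 0, 0, 0, -1], [0.01, 0, 0, 0, 0, 0, -1]]}}

```text
t: 4.0
tcp_pos: [0.5426, 0.3048, 0.1602]
tool_rot: [0.795, 0.606, -0.0, -0.0]
force: [0.4, -0.1, 0.7]
finger_gap: -0.003
gripper_force: 0.0
```

```bash
python3 go.py; python3 - <<'E'
from station import manip
from h import *
d=manip.snapshot("side"); cv2.imwrite("pics/c.png",cv2.resize(d["image"][170:330,180:380],None,fx=3,fy=3)[:,:,::-1])
E
```

```text
t 4.0 p [0.5426 0.3048 0.1602] F [ 0.4 -0.1  0.7] gap -0.003 gf 0.0 q [0.33 0.63 1.52 0.   1.   0.6 ]
```

View pics/c.png

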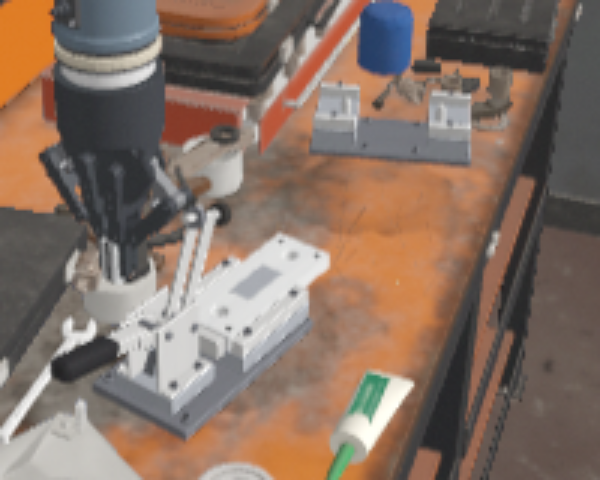

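The clamp is open: the handle lies nearly level at (90,358) in the crop and the pad is raised at (215,213). Now I'll retreat upward and go over the overhanging end.

Emit:
{"method": "drive_tool", "body": {"plan": [[0, 0, -0.035, 0, 0, 0, -1], [0, 0, -0.035, 0, 0, 0, -1], [0, 0, -0.035, 0, 0, 0, -1], [0, 0, -0.035, 0, 0, 0, 1], [-0.03, 0, 0, 0, 0, 0, 1], [-0.035, 0, 0, 0, 0, 0, 1], [-0.035, 0, 0, 0, 0, 0, 1], [-0.035, 0, 0, 0, 0, 0, 1], [-0.035, 0, 0, 0, 0, 0, 1], [-0.03, 0, 0, 0, 0, 0, 1]]}}

```text
t: 5.05
tcp_pos: [0.489, 0.11, 0.3004]
tool_rot: [0.795, 0.606, -0.0, -0.0]
force: [-1.1, -0.9, -0.3]
finger_gap: 0.999
gripper_force: 0.0
```

```bash
python3 go.py .4844 .0999 .3 74.6; python3 - <<'E'
from station import manip
from fit import *
d=manip.snapshot("side"); np.savez("side1.npz",**d); P=xyz(d)
r,f=fit_rect(P,.0335,.0465,(.4945,.1365),np.radians(74.6),(-87,60)); print(r[:2].round(1),np.degrees(r[2]).round(2),f)
E
```

```text
t 5.05 p [0.489  0.11   0.3004] F [-1.1 -0.9 -0.3] gap 0.999 gf 0.0 q [-0.    0.29  1.67 -0.    1.18  0.27]
shift mm [-10.9  -1.8   0.4] turn [-0.01  0.01  0.02]
[499.9 125.2] 66.01 0.004474718482463281
```

Emit:
{"method": "drive_tool", "body": {"plan": [[-0.009, -0.002, 0.03, 0, 0, 0, 1], [0, 0, 0.035, 0, 0, 0, 1], [0, 0, 0.035, 0, 0, 0, 1], [0, 0, 0.035, 0, 0, 0, 1], [0, 0, 0.03, 0, 0, 0, 1], [0, 0, 0.025, 0, 0, 0, 1], [0, 0, 0.02, 0, 0, 0, 1], [0, 0, 0, 0, 0, 0, 1], [0, 0, 0, 0, 0, 0, 1]]}}

```text
t: 6.0
tcp_pos: [0.4856, 0.1033, 0.0903]
tool_rot: [0.795, 0.606, -0.0, -0.0]
force: [0.6, 0.4, 0.3]
finger_gap: 1.003
gripper_force: 0.0
```

```bash
python3 go.py .4844 .0999 .030 74.6; python3 - <<'E'
from station import manip
from h import *
d=manip.snapshot("side"); cv2.imwrite("pics/d.png",cv2.resize(d["image"][190:310,200:360],None,fx=4,fy=4)[:,:,::-1])
E
```

```text
t 6.0 p [0.4856 0.1033 0.0903] F [0.6 0.4 0.3] gap 1.003 gf 0.0 q [-0.02  0.62  1.88  0.    0.65  0.25]
shift mm [-3.5 -0.2 60.3] turn [-0.02  0.    0.04]
```

View pics/d.png

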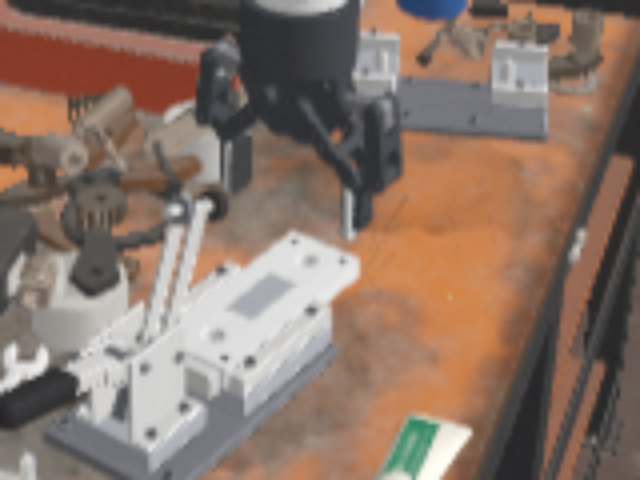

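The plate's free end is at (330,250) in the crop, and the open gripper is above and straddling it. I'll descend and close gently first.

Emit:
{"method": "drive_tool", "body": {"plan": [[-0.0035, 0, 0.015, 0, 0, 0, 1], [0, 0, 0.015, 0, 0, 0, 1], [0, 0, 0.015, 0, 0, 0, 1], [0, 0, 0.015, 0, 0, 0, 1], [0, 0, 0, 0, 0, 0, 1], [0, 0, 0, 0, 0, 0, -1], [0, 0, 0, 0, 0, 0, -1], [0, 0, 0, 0, 0, 0, -1], [0, 0, 0, 0, 0, 0, -1], [0, 0, 0, 0, 0, 0, -1]], "newtons": 25}}

```text
t: 7.05
tcp_pos: [0.4852, 0.0997, 0.0316]
tool_rot: [0.795, 0.606, 0.001, 0.001]
force: [-0.8, 1.5, 5.9]
finger_gap: 0.648
gripper_force: 30.3
```

```bash
python3 go.py .4844 .0999 .030 74.6
```

```text
t 7.05 p [0.4852 0.0997 0.0316] F [-0.8  1.5  5.9] gap 0.648 gf 30.3 q [-0.02  0.73  1.91  0.    0.5   0.24]
shift mm [-0.  -0.9  1.6] turn [ 0.14 -0.04  0.03]
```

Emit:
{"method": "drive_tool", "body": {"plan": [[0, 0, 0, 0, 0, 0, -1], [0, 0, 0, 0, 0, 0, -1], [0, 0, -0.004, 0, 0, 0, -1], [0, 0, -0.005, 0, 0, 0, -1], [0, 0, -0.006, 0, 0, 0, -1], [0, 0, -0.006, 0, 0, 0, -1], [0, 0, -0.006, 0, 0, 0, -1], [0, 0, 0, 0, 0, 0, -1]], "newtons": 110}}

```text
t: 7.85
tcp_pos: [0.4849, 0.0997, 0.0581]
tool_rot: [0.795, 0.606, 0.001, 0.0]
force: [0.4, -0.1, -3.6]
finger_gap: 0.627
gripper_force: 115.9
```

```bash
python3 go.py .4649 -.0666 .055 74.6; python3 - <<'E'
from station import manip
from h import *
d=manip.snapshot("side"); cv2.imwrite("pics/e.png",cv2.resize(d["image"][190:310,200:360],None,fx=4,fy=4)[:,:,::-1])
E
```

```text
t 7.85 p [0.4849 0.0997 0.0581] F [ 0.4 -0.1 -3.6] gap 0.627 gf 115.9 q [-0.02  0.68  1.9   0.    0.56  0.24]
shift mm [-165.6   24.8    3.1] turn [ 0.09 -0.02  0.03]
```

View pics/e.png

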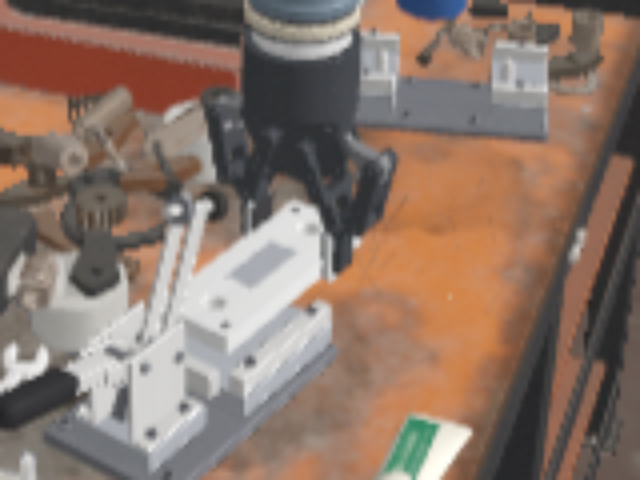

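The plate is lifted level and clear of the rails; its far end is at (225,330) in the crop, under the open arm. Withdrawing along -x.

Emit:
{"method": "drive_tool", "body": {"plan": [[-0.012, 0, 0, 0, 0, 0, -1], [-0.018, 0, 0, 0, 0, 0, -1], [-0.02, 0, 0, 0, 0, 0, -1], [-0.02, 0, 0, 0, 0, 0, -1], [-0.02, 0.002, 0, 0, 0, 0, -1], [-0.02, 0.006, 0, 0, 0, 0, -1], [-0.02, 0.006, 0, 0, 0, 0, -1], [-0.02, 0.006, 0, 0, 0, 0, -1], [-0.012, 0.004, 0, 0, 0, 0, -1], [-0.004, 0.001, 0, 0, 0, 0, -1]]}}

```text
t: 8.9
tcp_pos: [0.4647, -0.0687, 0.0572]
tool_rot: [0.796, 0.605, 0.0, 0.0]
force: [0.7, 0.8, -2.6]
finger_gap: 0.63
gripper_force: 115.9
```

Emit:
{"method": "drive_tool", "body": {"plan": [[0, 0, 0, 0, 0, 0, -1], [0, 0, 0.006, 0, 0, 0, -1], [0, 0, 0.008, 0, 0, 0, -1], [0, 0, 0.008, 0, 0, 0, -1], [0, 0, 0.008, 0, 0, 0, -1], [0, 0, 0.006, 0, 0, 0, -1], [0, 0, 0.004, 0, 0, 0, -1], [0, 0, 0, 0, 0, 0, -1], [0, 0, 0, 0, 0, 0, -1]]}}

```text
t: 9.8
tcp_pos: [0.4645, -0.0671, 0.0172]
tool_rot: [0.795, 0.606, -0.0, -0.0]
force: [1.1, 0.1, -3.1]
finger_gap: 0.631
gripper_force: 115.9
```

```bash
python3 go.py .4649 -.0666 .005 74.6; python3 - <<'E'
from station import manip
from h import *
d=manip.snapshot("side"); P=xyz(d)
# plate underside/top height profile: points along plate between gripper and far end
u=np.array([.2656,.964]); p=manip.sense()["tcp_pos"]
q=P.reshape(-1,3); dd=q[:,:2]-p[:2]; x=dd@u; y=dd@[-u[1],u[0]]
for a in range(20,110,15):
    m=(abs(x*1000-a)<7)&(abs(y)<.02); print(a,np.median(q[m,2]).round(4),m.sum())
E
```

```text
t 9.8 p [ 0.4645 -0.0671  0.0172] F [ 1.1  0.1 -3.1] gap 0.631 gf 115.9 q [-0.38  0.75  1.97 -0.    0.42 -0.11]
shift mm [ 0.5  0.2 12.2] turn [-0.   -0.    0.03]
20 0.1022 133
35 0.1907 481
50 0.3571 344
65 0.3038 318
80 0.025 39
95 0.0251 34
```

```bash
python3 - <<'E'
from station import manip
from h import *
d=manip.snapshot("side"); P=xyz(d)
u=np.array([.2656,.964]); p=manip.sense()["tcp_pos"]
q=P.reshape(-1,3); dd=q[:,:2]-p[:2]; x=dd@u*1000; y=dd@[-u[1],u[0]]*1000
px=np.arange(len(q)); 
# facing (+y, x) pad side: points near |y| 25..50, x -15..20
m=(abs(x)<22)&(abs(y)>24)&(abs(y)<60)&(q[:,2]<.06)
for s in(-1,1):
    k=m&(np.sign(y)==s); print(s,k.sum(),np.histogram(q[k,2]*1000,np.arange(-6,62,3))[0])
    kk=k&(q[:,2]>.004)&(q[:,2]<.03); print(np.c_[x[kk],y[kk],q[kk,2]*1000][np.argsort(q[kk,2])][:14].round(1).tolist())
S=dict(np.load("side0.npz"));Q=xyz(S).reshape(-1,3); n=np.array([.5025,.1655]); e=Q[:,:2]-n; ex=e@u; ey=e@[-u[1],u[0]]
m=(abs(ex)<.085)&(abs(ey)<.048)&(Q[:,2]<.03)&(Q[:,2]>.003); print("base",np.histogram(Q[m,2]*1000,np.arange(3,31,1))[0])
img=d["image"]; v,c=np.where((m*0+((abs(x)<22)&(abs(y)<60)&(q[:,2]<.06))).reshape(420,560)); print(v.min(),v.max(),c.min(),c.max())
v0,c0=(v.min()+v.max())//2,(c.min()+c.max())//2
cv2.imwrite("pics/f.png",cv2.resize(img[v0-40:v0+40,c0-50:c0+50],None,fx=6,fy=6)[:,:,::-1])
E
```

```text
-1 116 [ 1  4 19  1  0  0  0  1  1  6  5  5  8  5  6  4  7  7  5  7 11 13]
[[6.3, -36.6, 18.0], [12.4, -32.6, 18.9], [5.8, -37.1, 21.1], [9.7, -30.9, 21.7], [-20.8, -25.0, 23.3], [-18.8, -27.4, 23.4], [4.2, -38.2, 23.5], [-11.4, -26.4, 23.8], [17.8, -25.7, 24.2], [13.2, -25.2, 25.6], [7.6, -25.2, 26.4], [11.9, -29.7, 26.9], [-20.8, -25.2, 26.9], [11.3, -26.5, 27.8]]
1 203 [ 0 31 51  8  2  3  3  4  7 11  8  5  7  5  8  4  4  5  3  7  6 21]
[[4.0, 52.0, 4.0], [14.6, 30.4, 4.7], [2.0, 33.2, 6.3], [7.3, 32.7, 8.9], [0.9, 35.8, 10.3], [15.9, 27.3, 11.3], [8.1, 29.5, 11.6], [5.4, 34.8, 12.3], [14.3, 29.5, 14.9], [10.7, 34.4, 14.9], [7.7, 32.4, 16.1], [18.0, 28.2, 16.3], [3.3, 40.2, 16.8], [11.8, 31.3, 17.8]]
base [ 4  1  0  2  3 19 43 56 44 12  7 11 10 10 16 13  2  7 11 14 19 13 19 19
 12 21 18]
219 250 278 317
```

View pics/f.png

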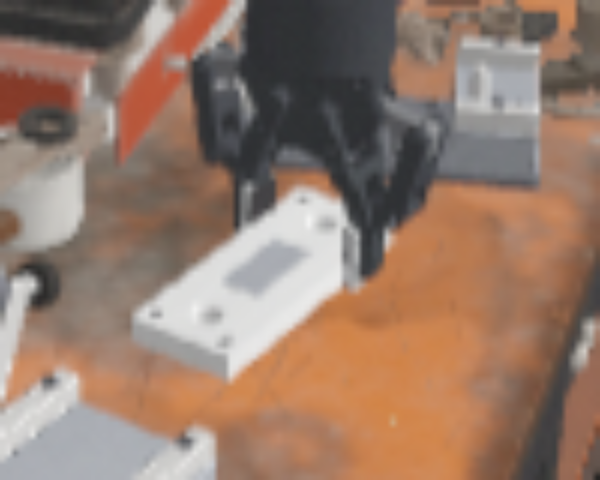

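The plate is held level over bare bench, with its far end at (180,350) in the crop. The fingertips look slightly lower than its underside, so I'll feel downward carefully.

Emit:
{"method": "drive_tool", "body": {"plan": [[0, 0, 0.002, 0, 0, 0, -1], [0, 0, 0.002, 0, 0, 0, -1], [0, 0, 0.001, 0, 0, 0, -1], [0, 0, 0, 0, 0, 0, -1]]}}

```text
t: 10.3
tcp_pos: [0.4644, -0.067, 0.0122]
tool_rot: [0.795, 0.606, -0.0, -0.0]
force: [0.3, -0.7, -3.4]
finger_gap: 0.628
gripper_force: 115.9
```

Emit:
{"method": "drive_tool", "body": {"plan": [[0, 0, 0.001, 0, 0, 0, -1], [0, 0, 0.001, 0, 0, 0, -1], [0, 0, 0, 0, 0, 0, -1]]}}

```text
t: 10.6
tcp_pos: [0.4646, -0.0671, 0.0107]
tool_rot: [0.795, 0.606, 0.0, 0.0]
force: [-0.1, -0.6, 1.8]
finger_gap: 0.63
gripper_force: 118.6
```

The tips touch about 5 mm below the plate's underside, so the grip is too low to lay it without a drop. I'll set it back in the nest and regrip it higher.

Emit:
{"method": "drive_tool", "body": {"plan": [[0, 0, -0.008, 0, 0, 0, -1], [0, 0, -0.015, 0, 0, 0, -1], [0, 0, -0.015, 0, 0, 0, -1], [0, 0, -0.011, 0, 0, 0, -1], [0.012, -0.004, 0, 0, 0, 0, -1], [0.018, -0.007, 0, 0, 0, 0, -1], [0.018, -0.007, 0, 0, 0, 0, -1], [0.018, -0.007, 0, 0, 0, 0, -1], [0, 0, 0, 0, 0, 0, -1]]}}

```text
t: 11.5
tcp_pos: [0.4557, 0.006, 0.0589]
tool_rot: [0.794, 0.607, -0.001, -0.002]
force: [-0.7, 0.1, -2.9]
finger_gap: 0.632
gripper_force: 116.3
```

```bash
python3 go.py .4849 .0997 .058 74.6
```

```text
t 11.5 p [0.4557 0.006  0.0589] F [-0.7  0.1 -2.9] gap 0.632 gf 116.3 q [-0.23  0.65  1.99  0.    0.5   0.03]
shift mm [98.   3.6  0.9] turn [-0.22 -0.01  0.21]
```

Emit:
{"method": "drive_tool", "body": {"plan": [[0, 0, 0, 0, 0, 0, -1], [0.015, 0, 0, 0, 0, 0, -1], [0.015, 0, 0, 0, 0, 0, -1], [0, 0, 0, 0, 0, 0, -1], [0, 0, 0, 0, 0, 0, -1], [0, 0, 0, 0, 0, 0, -1]]}}

```text
t: 12.1
tcp_pos: [0.4657, 0.0315, 0.0592]
tool_rot: [0.796, 0.606, -0.0, -0.0]
force: [0.0, 0.3, -3.4]
finger_gap: 0.629
gripper_force: 116.3
```

```bash
python3 go.py .4849 .0997 .058 74.6
```

```text
t 12.1 p [0.4657 0.0315 0.0592] F [ 0.   0.3 -3.4] gap 0.629 gf 116.3 q [-0.17  0.66  1.97 -0.    0.51  0.1 ]
shift mm [70.8  0.3  1.2] turn [-0.01  0.01 -0.02]
```

Emit:
{"method": "drive_tool", "body": {"plan": [[0.01, 0, 0, 0, 0, 0, -1], [0.018, 0, 0, 0, 0, 0, -1], [0.018, 0, 0, 0, 0, 0, -1], [0.016, 0, 0, 0, 0, 0, -1], [0.008, 0.0003, 0, 0, 0, 0, -1], [0, 0, 0, 0, 0, 0, -1], [0, 0, 0, 0, 0, 0, -1], [0, 0, 0, 0, 0, 0, -1]]}}

```text
t: 12.9
tcp_pos: [0.4843, 0.099, 0.0592]
tool_rot: [0.796, 0.606, -0.0, -0.0]
force: [0.6, -0.1, -4.2]
finger_gap: 0.628
gripper_force: 116.3
```

```bash
python3 go.py .4849 .0997 .0316 74.6
```

```text
t 12.9 p [0.4843 0.099  0.0592] F [ 0.6 -0.1 -4.2] gap 0.628 gf 116.3 q [-0.02  0.67  1.9  -0.    0.57  0.24]
shift mm [ 0.8  0.4 27.6] turn [-0.04  0.02 -0.01]
```

Emit:
{"method": "drive_tool", "body": {"plan": [[0.0008, 0.0004, 0.006, 0, 0, 0, -1], [0, 0, 0.007, 0, 0, 0, -1], [0, 0, 0.006, 0, 0, 0, -1], [0, 0, 0.004, 0, 0, 0, -1], [0, 0, 0.002, 0, 0, 0, -1], [0, 0, 0.001, 0, 0, 0, -1], [0, 0, 0.001, 0, 0, 0, -1], [0, 0, 0, 0, 0, 0, -1], [0, 0, 0, 0, 0, 0, -1]]}}

```text
t: 13.8
tcp_pos: [0.4853, 0.1003, 0.0325]
tool_rot: [0.795, 0.606, 0.0, 0.0]
force: [-0.1, 0.2, -2.3]
finger_gap: 0.626
gripper_force: 116.3
```

Emit:
{"method": "drive_tool", "body": {"plan": [[0, 0, 0.0007, 0, 0, 0, -1], [0, 0, 0.0005, 0, 0, 0, -1], [0, 0, 0, 0, 0, 0, -1], [0, 0, 0, 0, 0, 0, -1]]}}

```text
t: 14.2
tcp_pos: [0.4854, 0.1002, 0.0322]
tool_rot: [0.795, 0.606, 0.0, 0.0]
force: [-1.4, 0.4, 6.6]
finger_gap: 0.628
gripper_force: 117.6
```

Emit:
{"method": "drive_tool", "body": {"plan": [[0, 0, 0, 0, 0, 0, 0.6], [0, 0, 0, 0, 0, 0, 0.6], [0, 0, 0, 0, 0, 0, 0.6], [0, 0, -0.004, 0, 0, 0, 0.6], [0, 0, -0.0035, 0, 0, 0, 0.6], [0, 0, 0, 0, 0, 0, 0.6], [0, 0, 0, 0, 0, 0, 0.6]]}}

```text
t: 14.9
tcp_pos: [0.4854, 0.1002, 0.0388]
tool_rot: [0.795, 0.606, 0.0, 0.0]
force: [-0.1, 0.3, 0.1]
finger_gap: 0.801
gripper_force: 0.0
```

```bash
python3 go.py .4853 .1000 .0388 74.6
```

```text
t 14.9 p [0.4854 0.1002 0.0388] F [-0.1  0.3  0.1] gap 0.801 gf 0.0 q [-0.02  0.72  1.9   0.    0.52  0.25]
shift mm [-0.3 -0.1 -0. ] turn [ 0.03 -0.01  0.03]
```

Grip, lift and withdraw again.

Emit:
{"method": "drive_tool", "body": {"plan": [[0, 0, 0, 0, 0, 0, -1], [0, 0, 0, 0, 0, 0, -1], [0, 0, 0, 0, 0, 0, -1], [0, 0, 0, 0, 0, 0, -1], [0, 0, 0, 0, 0, 0, -1], [0, 0, -0.004, 0, 0, 0, -1], [0, 0, -0.008, 0, 0, 0, -1], [0, 0, -0.008, 0, 0, 0, -1], [0, 0, -0.006, 0, 0, 0, -1], [0, 0, 0, 0, 0, 0, -1]], "newtons": 110}}

```text
t: 15.9
tcp_pos: [0.4858, 0.1003, 0.0655]
tool_rot: [0.795, 0.606, 0.001, 0.001]
force: [0.2, -0.2, -2.2]
finger_gap: 0.618
gripper_force: 115.8
```

Emit:
{"method": "drive_tool", "body": {"plan": [[-0.012, 0, 0, 0, 0, 0, -1], [-0.018, 0, 0, 0, 0, 0, -1], [-0.02, 0, 0, 0, 0, 0, -1], [-0.02, 0, 0, 0, 0, 0, -1], [-0.02, 0.002, 0, 0, 0, 0, -1], [-0.02, 0.006, 0, 0, 0, 0, -1], [-0.02, 0.006, 0, 0, 0, 0, -1], [-0.02, 0.006, 0, 0, 0, 0, -1], [-0.012, 0.004, 0, 0, 0, 0, -1], [-0.004, 0.001, 0, 0, 0, 0, -1]]}}

```text
t: 16.9
tcp_pos: [0.4655, -0.0681, 0.0645]
tool_rot: [0.796, 0.605, 0.0, 0.0]
force: [0.3, -0.1, -3.6]
finger_gap: 0.619
gripper_force: 115.7
```

Emit:
{"method": "drive_tool", "body": {"plan": [[0, 0, 0, 0, 0, 0, -1], [0, 0, 0.008, 0, 0, 0, -1], [0, 0, 0.01, 0, 0, 0, -1], [0, 0, 0.01, 0, 0, 0, -1], [0, 0, 0.008, 0, 0, 0, -1], [0, 0, 0.005, 0, 0, 0, -1], [0, 0, 0, 0, 0, 0, -1], [0, 0, 0, 0, 0, 0, -1]]}}

```text
t: 17.7
tcp_pos: [0.4653, -0.0664, 0.0234]
tool_rot: [0.795, 0.606, -0.0, -0.0]
force: [-0.5, 0.9, -3.0]
finger_gap: 0.621
gripper_force: 115.8
```

```bash
python3 go.py; python3 - <<'E'
from station import manip
from h import *
d=manip.snapshot("side"); P=xyz(d)
u=np.array([.2656,.964]); p=manip.sense()["tcp_pos"]
q=P.reshape(-1,3); dd=q[:,:2]-p[:2]; x=dd@u; y=dd@[-u[1],u[0]]
for a in range(30,120,12):
    m=(abs(x*1000-a)<6)&(abs(y)<.025)&(q[:,2]<.08); print(a,np.median(q[m,2]).round(4),m.sum())
E
```

```text
t 17.7 p [ 0.4653 -0.0664  0.0234] F [-0.5  0.9 -3. ] gap 0.621 gf 115.8 q [-0.38  0.74  1.97 -0.    0.44 -0.11]
30 0.024 42
42 0.0243 40
54 0.024 38
66 0.0238 40
78 0.023 51
90 0.023 36
102 0.0225 70
114 0.0131 109
```

Emit:
{"method": "drive_tool", "body": {"plan": [[0, 0, 0.004, 0, 0, 0, -1], [0, 0, 0.003, 0, 0, 0, -1], [0, 0, 0.001, 0, 0, 0, -1], [0, 0, 0, 0, 0, 0, -1], [0, 0, 0, 0, 0, 0, -1]]}}

```text
t: 18.25
tcp_pos: [0.4654, -0.0665, 0.0156]
tool_rot: [0.795, 0.606, 0.0, 0.0]
force: [-0.9, -1.0, -2.6]
finger_gap: 0.621
gripper_force: 115.8
```

Emit:
{"method": "drive_tool", "body": {"plan": [[0, 0, 0.001, 0, 0, 0, -1], [0, 0, 0.0005, 0, 0, 0, -1], [0, 0, 0, 0, 0, 0, -1]]}}

```text
t: 18.55
tcp_pos: [0.4654, -0.0665, 0.0141]
tool_rot: [0.795, 0.606, 0.0, 0.0]
force: [-0.5, -0.3, -2.6]
finger_gap: 0.62
gripper_force: 115.8
```

Emit:
{"method": "drive_tool", "body": {"plan": [[0, 0, 0.0005, 0, 0, 0, -1], [0, 0, 0.0005, 0, 0, 0, -1], [0, 0, 0, 0, 0, 0, -1]]}}

```text
t: 18.85
tcp_pos: [0.4655, -0.0665, 0.0137]
tool_rot: [0.795, 0.606, 0.0, 0.0]
force: [-0.9, 0.5, 4.0]
finger_gap: 0.622
gripper_force: 116.5
```

Emit:
{"method": "drive_tool", "body": {"plan": [[0, 0, 0.0005, 0, 0, 0, -1], [0, 0, 0.0005, 0, 0, 0, -1], [0, 0, 0, 0, 0, 0, -1]]}}

```text
t: 19.15
tcp_pos: [0.4655, -0.0665, 0.0136]
tool_rot: [0.795, 0.606, 0.0, 0.001]
force: [-0.9, -0.2, 14.7]
finger_gap: 0.618
gripper_force: 117.7
```

Emit:
{"method": "drive_tool", "body": {"plan": [[0, 0, -0.0008, 0, 0, 0, -1], [0, 0, 0, 0, 0, 0, 0.5], [0, 0, 0, 0, 0, 0, 0.8], [0, 0, 0, 0, 0, 0, 1], [0, 0, -0.01, 0, 0, 0, 1], [0, 0, -0.03, 0, 0, 0, 1], [0, 0, -0.035, 0, 0, 0, 1], [0, 0, -0.035, 0, 0, 0, 1], [-0.035, 0, -0.03, 0, 0, 0, 1], [-0.035, 0, 0, 0, 0, 0, 1]]}}

```text
t: 20.15
tcp_pos: [0.4489, -0.135, 0.1571]
tool_rot: [0.794, 0.607, 0.002, 0.004]
force: [0.6, 0.2, -0.9]
finger_gap: 0.998
gripper_force: 0.0
```

```bash
python3 - <<'E'
from station import manip
from fit import *
import fit
for n in("side","top"):
    d=manip.snapshot(n); P=xyz(d); np.savez(n+"2.npz",**d)
    m=(abs(P[...,0]-.4745)<.11)&(abs(P[...,1]+.03)<.11)&(P[...,2]>.009)&(P[...,2]<.02)
    k,l,st,ce=cv2.connectedComponentsWithStats(m.astype(np.uint8)); j=1+st[1:,4].argmax(); q=P[l==j]
    print(n,len(q),cv2.minAreaRect((q[:,:2]*1000).astype(np.float32)),np.median(q[:,2]))
    A=np.c_[q[:,:2],np.ones(len(q))]; print("slope deg",np.degrees(np.linalg.lstsq(A,q[:,2],rcond=None)[0][:2]))
d=dict(np.load("side2.npz")); c=proj(d,[.4756,-.03,.014]).astype(int); print(c)
im=d["image"][c[1]-45:c[1]+45,c[0]-60:c[0]+60]; cv2.imwrite("pics/g.png",cv2.resize(im,None,fx=6,fy=6)[:,:,::-1])
E
python3 go.py
```

```text
side 571 ((474.14141845703125, -30.42359161376953), (160.3551788330078, 59.053062438964844), 73.85385131835938) 0.014428159080541625
slope deg [ 0.4763115  -0.51926942]
top 368 ((483.1196594238281, -16.97034454345703), (120.0622329711914, 52.864837646484375), 71.9217300415039) 0.0141712003357648
slope deg [-0.74628838  0.58383983]
[290 241]
t 20.25 p [ 0.4476 -0.1374  0.1549] F [0.3 1.1 0.3] gap 0.999 gf 0.0 q [-0.54  0.47  1.91 -0.    0.76 -0.26]
```

View pics/g.png

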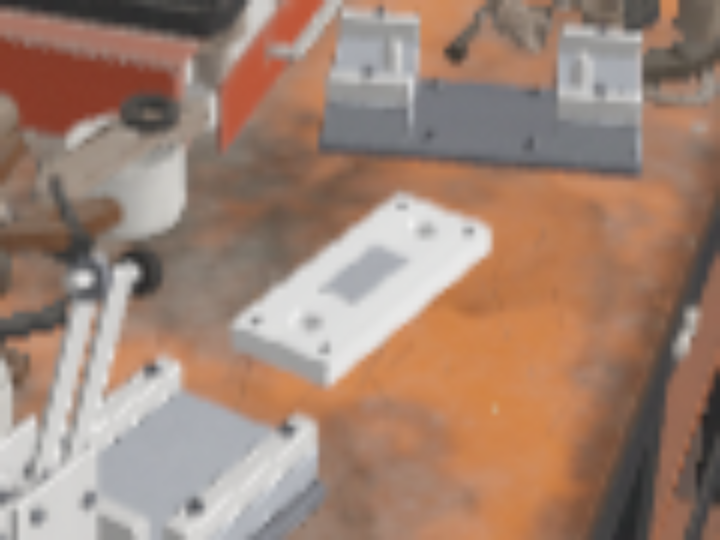

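The plate lies flat and free on bare bench, centre about (365,275) in the crop, with holes at (427,229) and (312,321). The stand behind it is clear.

```bash
python3 - <<'E'
from h import *
d=dict(np.load("side2.npz"))
a=ray(d,300.8,233.8,.014);b=ray(d,281.6,249.1,.014); v=b-a
print("holes",a.round(4),b.round(4),"c",((a+b)/2).round(4),np.hypot(*v[:2]),np.degrees(np.arctan2(v[1],v[0])))
t=dict(np.load("top2.npz"));P=xyz(t)
# far (+u) end and edges in top view
u=np.array([np.cos(np.radians(74.6)),np.sin(np.radians(74.6))]);n=np.array([-u[1],u[0]])
for nm,P in(("top",xyz(t)),("side",xyz(d))):
    q=P[(P[...,2]>.009)&(P[...,2]<.02)]; e=q[:,:2]-[.4755,-.0297]; x=e@u;y=e@n; k=(abs(x)<.085)&(abs(y)<.036); x=x[k]*1e3;y=y[k]*1e3
    print(nm,"x",np.percentile(x,[0.5,99.5]).round(1),"y by x",[(a0,np.percentile(y[abs(x-a0)<12],[1,99]).round(1).tolist()) for a0 in(-50,0,50) if (abs(x-a0)<12).sum()>20])
# dowel tips, both views: bright points >.044 near expected
for nm in("top0","side0"):
    z=dict(np.load(nm+".npz"));P=xyz(z)
    for g in((.5148,-.202),(.4131,-.2245)):
        m=(np.hypot(P[...,0]-g[0],P[...,1]-g[1])<.013)&(P[...,2]>.040)&(P[...,2]<.06); q=P[m]; print(nm,len(q),q.mean(0).round(4),q.max(0).round(4),q.min(0).round(4))
E
python3 go.py .4745 -.0302 .155 74.6
```

```text
holes [ 0.4578 -0.0835  0.014 ] [0.4865 0.0172 0.014 ] c [ 0.4721 -0.0332  0.014 ] 0.10472888719398867 74.10911930365376
top x [-44.7  72.8] y by x [(0, [-27.7, 19.0]), (50, [-28.1, -2.2])]
side x [-76.4  76.8] y by x [(-50, [-26.6, 30.2]), (0, [-26.8, 30.3]), (50, [-27.3, 28.9])]
top0 14 [ 0.5152 -0.202   0.0478] [ 0.5205 -0.1931  0.0575] [ 0.5107 -0.212   0.0401]
top0 11 [ 0.4132 -0.2239  0.0503] [ 0.4183 -0.2169  0.0553] [ 0.4092 -0.2282  0.0405]
side0 11 [ 0.5138 -0.2007  0.0463] [ 0.5177 -0.1981  0.0523] [ 0.5102 -0.204   0.0412]
side0 13 [ 0.4126 -0.2235  0.0462] [ 0.4173 -0.2191  0.0527] [ 0.4078 -0.2275  0.0401]
t 20.25 p [ 0.4476 -0.1374  0.1549] F [0.3 1.1 0.3] gap 0.999 gf 0.0 q [-0.54  0.47  1.91 -0.    0.76 -0.26]
shift mm [110.5  -2.9  -0.4] turn [ 0.29  0.13 -0.18]
```

Emit:
{"method": "drive_tool", "body": {"plan": [[0.02, -0.001, 0, 0, 0, 0, 1], [0.03, -0.001, 0, 0, 0, 0, 1], [0.03, -0.001, 0, 0, 0, 0, 1], [0.028, 0, 0.02, 0, 0, 0, 1], [0, 0, 0.03, 0, 0, 0, 1], [0, 0, 0.03, 0, 0, 0, 1], [0, 0, 0.02, 0, 0, 0, 1], [0, 0, 0, 0, 0, 0, 1], [0, 0, 0, 0, 0, 0, 1], [0, 0, 0, 0, 0, 0, 1]]}}

```text
t: 21.25
tcp_pos: [0.4731, -0.029, 0.0539]
tool_rot: [0.795, 0.606, 0.0, 0.001]
force: [0.2, 0.2, -0.2]
finger_gap: 1.0
gripper_force: 0.0
```

```bash
python3 go.py .4751 -.0312 .0135 74.6
```

```text
t 21.25 p [ 0.4731 -0.029   0.0539] F [ 0.2  0.2 -0.2] gap 1.0 gf 0.0 q [-0.3   0.67  1.95  0.    0.51 -0.03]
shift mm [-1.6  2.4 40.4] turn [ 0.09 -0.    0.03]
```

Emit:
{"method": "drive_tool", "body": {"plan": [[-0.0016, 0.0024, 0.012, 0, 0, 0, 1], [0, 0, 0.013, 0, 0, 0, 1], [0, 0, 0.01, 0, 0, 0, 1], [0, 0, 0.005, 0, 0, 0, 1], [0, 0, 0, 0, 0, 0, 1], [0, 0, 0, 0, 0, 0, -1], [0, 0, 0, 0, 0, 0, -1], [0, 0, 0, 0, 0, 0, -1], [0, 0, 0, 0, 0, 0, -1], [0, 0, 0, 0, 0, 0, -1]], "newtons": 60}}

```text
t: 22.25
tcp_pos: [0.4748, -0.0313, 0.0137]
tool_rot: [0.795, 0.606, 0.0, 0.001]
force: [-0.5, -0.2, 6.0]
finger_gap: 0.637
gripper_force: 64.0
```

Emit:
{"method": "drive_tool", "body": {"plan": [[0, 0, -0.008, 0, 0, 0, -1], [0, 0, -0.02, 0, 0, 0, -1], [0, 0, -0.025, 0, 0, 0, -1], [0, 0, -0.025, 0, 0, 0, -1], [0, 0, -0.02, 0, 0, 3, -1], [0, 0, 0, 0, 0, 6, -1], [0, 0, 0, 0, 0, 7, -1], [0, 0, 0, 0, 0, 7, -1], [0, 0, 0, 0, 0, 7, -1], [0, 0, 0, 0, 0, 7, -1]], "newtons": 90}}

```text
t: 23.25
tcp_pos: [0.4738, -0.0309, 0.1109]
tool_rot: [0.947, 0.32, -0.001, -0.0]
force: [-0.2, -0.5, -2.8]
finger_gap: 0.627
gripper_force: 97.1
```

Emit:
{"method": "drive_tool", "body": {"plan": [[0, 0, 0, 0, 0, 7, -1], [0, 0, 0, 0, 0, 7, -1], [0, 0, 0, 0, 0, 6, -1], [0, 0, 0, 0, 0, 5, -1], [-0.006, 0.02, 0, 0, 0, 0, -1], [-0.01, 0.035, 0, 0, 0, 0, -1], [-0.01, 0.035, 0, 0, 0, 0, -1], [-0.01, 0.035, 0, 0, 0, 0, -1], [-0.01, 0.035, 0, 0, 0, 0, -1], [-0.003, 0.014, 0, 0, 0, 0, -1]]}}

```text
t: 24.25
tcp_pos: [0.4648, -0.215, 0.111]
tool_rot: [0.994, 0.109, 0.001, 0.001]
force: [0.6, -0.2, -2.5]
finger_gap: 0.625
gripper_force: 97.1
```

Emit:
{"method": "drive_tool", "body": {"plan": [[0, 0, 0, 0, 0, 0, -1], [0, 0, 0, 0, 0, 0, -1], [0, 0, 0, 0, 0, 0, -1]]}}

```text
t: 24.55
tcp_pos: [0.4639, -0.2097, 0.1107]
tool_rot: [0.994, 0.111, -0.001, -0.001]
force: [-0.6, 0.1, -3.1]
finger_gap: 0.629
gripper_force: 97.1
```

```bash
python3 go.py .464 -.2135 .075 12.2
```

```text
t 24.55 p [ 0.4639 -0.2097  0.1107] F [-0.6  0.1 -3.1] gap 0.629 gf 97.1 q [-0.64  0.59  1.84  0.    0.72  0.7 ]
shift mm [-0.7  3.8 35.7] turn [-0.12  0.08  0.51]
```

Emit:
{"method": "drive_tool", "body": {"plan": [[-0.0007, 0.0038, 0.01, 0, 0, 0.5, -1], [0, 0, 0.012, 0, 0, 0, -1], [0, 0, 0.01, 0, 0, 0, -1], [0, 0, 0.004, 0, 0, 0, -1], [0, 0, 0, 0, 0, 0, -1], [0, 0, 0, 0, 0, 0, -1], [0, 0, 0, 0, 0, 0, -1]]}}

```text
t: 25.25
tcp_pos: [0.465, -0.2157, 0.0751]
tool_rot: [0.994, 0.106, 0.0, 0.0]
force: [-0.7, -0.1, -3.7]
finger_gap: 0.631
gripper_force: 97.1
```

```bash
python3 go.py .464 -.2135 .075 12.2; python3 - <<'E'
from station import manip
from h import *
p=manip.sense()["tcp_pos"]; u=np.array([np.cos(np.radians(12.2)),np.sin(np.radians(12.2))]); n=np.array([-u[1],u[0]])
out=[]
for nm in("side","top"):
    d=manip.snapshot(nm); np.savez(nm+"3.npz",**d); P=xyz(d); q=P.reshape(-1,3)
    e=(q[:,:2]-p[:2])*1e3; x=e@u; y=e@n
    k=(q[:,2]>.068)&(q[:,2]<.085)&(abs(x)<90)&(abs(y)<40)
    for lo,hi in((-90,-40),(40,90)):
        kk=k&(x>lo)&(x<hi); print(nm,lo,kk.sum(),"x",np.percentile(x[kk],[1,99]).round(1),"y",np.percentile(y[kk],[1,99]).round(1),"z",np.median(q[kk,2]).round(4))
    c=proj(d,np.r_[p[:2],.07]).astype(int); r=(30,45)
    out.append(cv2.resize(d["image"][c[1]-30:c[1]+30,c[0]-50:c[0]+50],(800,480) if 0 else (500,300),interpolation=3)); print(nm,"crop origin",c-[50,30])
cv2.imwrite("pics/i.png",np.vstack(out)[:,:,::-1])
E
```

```text
t 25.25 p [ 0.465  -0.2157  0.0751] F [-0.7 -0.1 -3.7] gap 0.631 gf 97.1 q [-0.65  0.66  1.85  0.    0.64  0.71]
shift mm [-0.5 -2.4  0.1] turn [ 0.03 -0.02 -0.07]
side -90 99 x [-71.7 -41.8] y [-28.1  33.4] z 0.0755
side 40 109 x [40.2 75.7] y [-30.6  32. ] z 0.075
side crop origin [260 168]Traceback (most recent call last):
  File "<stdin>", line 10, in <module>
    return _quantile_unchecked(
        a, q, axis, out, overwrite_input, method, keepdims, weights)
    return _ureduce(a,
                    func=_quantile_ureduce_func,
    ...<5 lines>...
                    overwrite_input=overwrite_input,
                    method=method)
    r = func(a, **kwargs)
    result = _quantile(arr,
                       quantiles=q,
    ...<2 lines>...
                       out=out,
                       weights=wgt)
    slices_having_nans = np.isnan(arr[-1, ...])
                                  ~~~^^^^^^^^^
IndexError: index -1 is out of bounds for axis 0 with size 0
```

```bash
python3 go.py; cat > prof.py <<'E'
from h import *
def prof(d,c,yaw,z,xs,ys):
    a=np.radians(yaw);u=np.array([np.cos(a),np.sin(a)]);n=np.array([-u[1],u[0]])
    g=d["image"].astype(np.float32).mean(2)
    px=np.array([[proj(d,np.r_[np.array(c)+(x*u+y*n)/1e3,z]) for x in xs] for y in ys],np.float32)
    return cv2.remap(g,px[...,0],px[...,1],cv2.INTER_LINEAR).mean(0)
E
python3 - <<'E'
from prof import *
S3,S0,T0,S2=[dict(np.load(n+".npz")) for n in("side3","side0","top0","side2")]
from station import manip
T3=manip.snapshot("top"); np.savez("top3.npz",**T3)
xs=np.arange(-90,91,3)
def show(t,d,c,yaw,z,ys):
    p=prof(d,c,yaw,z,xs,ys); print(t); print(" ".join(f"{x}:{v:.0f}" for x,v in zip(xs,p)))
show("held side mid",S3,(.465,-.2157),12.2,.0755,np.arange(-4,5,2))
show("held side edge",S3,(.465,-.2157),12.2,.0755,np.arange(14,22,2))
show("held top mid",T3,(.465,-.2157),12.2,.0755,np.arange(-4,5,2))
show("stand side saddles",S0,(.464,-.2135),12.2,.034,np.arange(8,22,2))
show("stand top saddles",T0,(.464,-.2135),12.2,.034,np.arange(8,22,2))
show("stand top dowel",T0,(.464,-.2135),12.2,.052,np.arange(-2,3,1))
show("stand side dowel",S0,(.464,-.2135),12.2,.052,np.arange(-2,3,1))
show("bench side edge",S2,(.4748,-.0313),74.6,.014,np.arange(12,22,2))
E
```

```text
t 25.35 p [ 0.4651 -0.2157  0.0753] F [-0.3 -0.5 -3.3] gap 0.625 gf 97.1 q [-0.65  0.66  1.85  0.    0.64  0.71]
held side mid
-90:109 -87:86 -84:81 -81:82 -78:80 -75:94 -72:208 -69:224 -66:223 -63:223 -60:213 -57:196 -54:185 -51:191 -48:215 -45:233 -42:227 -39:224 -36:224 -33:223 -30:223 -27:223 -24:202 -21:184 -18:178 -15:176 -12:165 -9:122 -6:56 -3:51 0:70 3:55 6:96 9:144 12:169 15:178 18:180 21:178 24:185 27:208 30:222 33:222 36:221 39:222 42:221 45:211 48:191 51:186 54:201 57:222 60:229 63:221 66:220 69:220 72:220 75:206 78:164 81:183 84:192 87:170 90:132
held side edge
-90:132 -87:131 -84:139 -81:192 -78:173 -75:178 -72:216 -69:209 -66:188 -63:201 -60:218 -57:223 -54:224 -51:222 -48:221 -45:222 -42:223 -39:223 -36:222 -33:222 -30:222 -27:222 -24:221 -21:221 -18:220 -15:220 -12:178 -9:112 -6:67 -3:53 0:56 3:59 6:92 9:163 12:219 15:220 18:220 21:220 24:219 27:220 30:222 33:221 36:220 39:220 42:220 45:219 48:219 51:220 54:219 57:219 60:219 63:209 66:186 69:193 72:211 75:210 78:180 81:147 84:184 87:188 90:168
held top mid
-90:146 -87:147 -84:147 -81:147 -78:148 -75:148 -72:148 -69:
[... 2017 characters left out ...]
:135 -9:138 -6:140 -3:141 0:141 3:140 6:138 9:130 12:85 15:77 18:70 21:88 24:126 27:140 30:141 33:144 36:156 39:176 42:172 45:173 48:209 51:186 54:158 57:164 60:172 63:172 66:170 69:169 72:171 75:170 78:171 81:157 84:146 87:143 90:143
bench side edge
-90:134 -87:135 -84:139 -81:153 -78:176 -75:196 -72:206 -69:200 -66:199 -63:212 -60:222 -57:224 -54:224 -51:224 -48:224 -45:224 -42:224 -39:224 -36:224 -33:224 -30:224 -27:224 -24:223 -21:221 -18:221 -15:221 -12:222 -9:221 -6:222 -3:222 0:222 3:222 6:221 9:221 12:220 15:221 18:221 21:222 24:221 27:222 30:223 33:223 36:223 39:222 42:222 45:222 48:222 51:222 54:222 57:220 60:212 63:200 66:197 69:206 72:212 75:196 78:169 81:157 84:156 87:156 90:155
```

```bash
python3 - <<'E'
from prof import *
S3,S0,T0=[dict(np.load(n+".npz")) for n in("side3","side0","top0")]
xs=np.arange(-48,49,3)
def show(t,d,c,yaw,z,ys,off=0):
    a=np.radians(12.2); c=np.array(c)+off/1e3*np.array([np.cos(a),np.sin(a)])
    p=prof(d,c,yaw,z,xs,ys); print(t); print(" ".join(f"{x}:{v:.0f}" for x,v in zip(xs,p)))
for o in(-52,52):
    # profile along n (yaw 102.2), averaged across u
    show(f"dowel top {o}",T0,(.464,-.2135),102.2,.05,np.arange(-2,3,1),o)
    show(f"dowel side {o}",S0,(.464,-.2135),102.2,.05,np.arange(-2,3,1),o)
    o2=o*70/52
    show(f"cheek top {o2:.0f}",T0,(.464,-.2135),102.2,.048,np.arange(-6,7,2),o2)
show("base top",T0,(.464,-.2135),102.2,.008,np.arange(-12,13,3),0)
show("held mid side",S3,(.465,-.2157),102.2,.0755,np.arange(-4,5,2),36)
show("held mid side",S3,(.465,-.2157),102.2,.0755,np.arange(-4,5,2),-36)
T=T0;P=xyz(T0)
for nm,P in(("top",xyz(T0)),("side",xyz(S0))):
    a=np.radians(12.2);u=np.array([np.cos(a),np.sin(a)]);n=np.array([-u[1],u[0]])
    e=(P[...,:2]-[.464,-.2135])*1e3; x=e@u;y=e@n
    for o in(-70,70):
        k=(abs(x-o)<16)&(P[...,2]>.044)&(P[...,2]<.054)&(abs(y)>20)&(abs(y)<50)
        print(nm,o,"cheek y",[ (y[k&(s*y>0)].mean().round(1)) for s in(-1,1)])
E
```

```text
dowel top -52
-48:140 -45:136 -42:162 -39:211 -36:227 -33:187 -30:173 -27:180 -24:185 -21:185 -18:185 -15:185 -12:185 -9:183 -6:183 -3:214 0:220 3:194 6:176 9:181 12:184 15:184 18:183 21:182 24:182 27:183 30:193 33:217 36:229 39:203 42:140 45:107 48:120
dowel side -52
-48:116 -45:139 -42:161 -39:176 -36:190 -33:189 -30:172 -27:155 -24:155 -21:154 -18:159 -15:165 -12:172 -9:182 -6:191 -3:186 0:178 3:174 6:172 9:171 12:170 15:170 18:170 21:170 24:174 27:180 30:187 33:195 36:201 39:195 42:189 45:174 48:159
cheek top -70
-48:130 -45:130 -42:177 -39:221 -36:223 -33:177 -30:172 -27:183 -24:185 -21:186 -18:187 -15:187 -12:186 -9:185 -6:185 -3:185 0:186 3:186 6:186 9:186 12:186 15:185 18:186 21:186 24:186 27:185 30:193 33:218 36:229 39:192 42:128 45:104 48:126
dowel top 52
-48:144 -45:142 -42:176 -39:223 -36:226 -33:195 -30:168 -27:180 -24:184 -21:185 -18:186 -15:186 -12:185 -9:184 -6:184 -3:210 0:220 3:194 6:179 9:183 12:185 15:184 18:184 21:184 24:184 27:184 30:176 33:218 36:233 39:199 42:131 45:100 48:97
dowel side 52
-48:158 -45:164 -42:175 -39:185 -36:190 -33:194 -30:188 -27:171 -24:155
[... 685 characters left out ...]
-48:68 -45:69 -42:70 -39:92 -36:123 -33:154 -30:179 -27:204 -24:216 -21:220 -18:223 -15:223 -12:223 -9:223 -6:222 -3:222 0:222 3:221 6:222 9:222 12:223 15:222 18:221 21:214 24:205 27:192 30:176 33:165 36:166 39:166 42:167 45:167 48:168
held mid side
-48:58 -45:52 -42:51 -39:50 -36:83 -33:126 -30:166 -27:192 -24:217 -21:224 -18:224 -15:225 -12:225 -9:225 -6:225 -3:224 0:224 3:223 6:223 9:224 12:225 15:224 18:222 21:217 24:206 27:194 30:182 33:170 36:168 39:169 42:168 45:166 48:163
top -70 cheek y [np.float64(-37.5), np.float64(35.2)]
top 70 cheek y [np.float64(-36.9), np.float64(35.4)]
side -70 cheek y [np.float64(-34.9), np.float64(38.1)]
side 70 cheek y [np.float64(-34.4), np.float64(37.9)]
```

Emit:
{"method": "drive_tool", "body": {"plan": [[-0.0012, -0.0025, 0, 0, 0, 0, -1], [0, 0, 0.003, 0, 0, 0, -1], [0, 0, 0.003, 0, 0, 0, -1], [0, 0, 0.002, 0, 0, 0, -1], [0, 0, 0, 0, 0, 0, -1], [0, 0, 0, 0, 0, 0, -1]], "newtons": 60}}

```text
t: 26.0
tcp_pos: [0.4631, -0.2134, 0.0667]
tool_rot: [0.994, 0.106, -0.0, -0.0]
force: [-0.8, -0.7, -2.6]
finger_gap: 0.627
gripper_force: 97.1
```

Emit:
{"method": "drive_tool", "body": {"plan": [[0, 0, 0.001, 0, 0, 0, -1], [0, 0, 0.001, 0, 0, 0, -1], [0, 0, 0.001, 0, 0, 0, -1], [0, 0, 0, 0, 0, 0, -1]]}}

```text
t: 26.4
tcp_pos: [0.463, -0.2133, 0.0638]
tool_rot: [0.994, 0.106, -0.0, -0.0]
force: [0.9, 0.1, -2.9]
finger_gap: 0.625
gripper_force: 97.1
```

```bash
python3 go.py .464 -.2135 .0477 12.2
```

```text
t 26.4 p [ 0.463  -0.2133  0.0638] F [ 0.9  0.1 -2.9] gap 0.625 gf 97.1 q [-0.65  0.68  1.86 -0.    0.61  0.71]
shift mm [ 0.9  0.4 16.1] turn [-0.01  0.01 -0.07]
```

Emit:
{"method": "drive_tool", "body": {"plan": [[0, 0, 0.001, 0, 0, 0, -1], [0, 0, 0.001, 0, 0, 0, -1], [0, 0, 0, 0, 0, 0, -1]]}}

```text
t: 26.7
tcp_pos: [0.4631, -0.2133, 0.0618]
tool_rot: [0.994, 0.106, -0.0, -0.0]
force: [0.8, -0.0, -3.4]
finger_gap: 0.627
gripper_force: 97.1
```

Emit:
{"method": "drive_tool", "body": {"plan": [[0, 0, 0.001, 0, 0, 0, -1], [0, 0, 0.001, 0, 0, 0, -1], [0, 0, 0, 0, 0, 0, -1]]}}

```text
t: 27.0
tcp_pos: [0.4632, -0.2135, 0.0598]
tool_rot: [0.994, 0.106, 0.0, 0.0]
force: [-0.1, 0.7, -2.6]
finger_gap: 0.624
gripper_force: 97.1
```

Emit:
{"method": "drive_tool", "body": {"plan": [[0, 0, 0.001, 0, 0, 0, -1], [0, 0, 0.001, 0, 0, 0, -1], [0, 0, 0, 0, 0, 0, -1]]}}

```text
t: 27.3
tcp_pos: [0.4634, -0.2138, 0.0579]
tool_rot: [0.994, 0.106, 0.0, 0.0]
force: [-0.3, -1.1, -2.7]
finger_gap: 0.625
gripper_force: 97.1
```

The dowels are entering both holes with almost no force; continuing.

Emit:
{"method": "drive_tool", "body": {"plan": [[0, 0, 0.001, 0, 0, 0, -1], [0, 0, 0.001, 0, 0, 0, -1], [0, 0, 0.001, 0, 0, 0, -1], [0, 0, 0, 0, 0, 0, -1]]}}

```text
t: 27.7
tcp_pos: [0.4634, -0.2139, 0.0549]
tool_rot: [0.994, 0.106, 0.0, 0.0]
force: [-0.3, -3.2, -1.8]
finger_gap: 0.623
gripper_force: 97.2
```

Emit:
{"method": "drive_tool", "body": {"plan": [[0, 0, 0.001, 0, 0, 0, -1], [0, 0, 0.001, 0, 0, 0, -1], [0, 0, 0.001, 0, 0, 0, -1], [0, 0, 0, 0, 0, 0, -1]]}}

```text
t: 28.1
tcp_pos: [0.4634, -0.2138, 0.0519]
tool_rot: [0.994, 0.106, 0.0, 0.0]
force: [-0.8, -4.9, -2.2]
finger_gap: 0.624
gripper_force: 97.3
```

Emit:
{"method": "drive_tool", "body": {"plan": [[0, 0, 0.001, 0, 0, 0, -1], [0, 0, 0.001, 0, 0, 0, -1], [0, 0, 0, 0, 0, 0, -1]]}}

```text
t: 28.4
tcp_pos: [0.4634, -0.2139, 0.0499]
tool_rot: [0.994, 0.106, 0.0, 0.0]
force: [-0.4, -5.5, -0.4]
finger_gap: 0.623
gripper_force: 97.4
```

Only a slight lateral push (-y, about 5 N); I'll give way 0.5 mm (tool +y) and finish.

Emit:
{"method": "drive_tool", "body": {"plan": [[0, 0.0006, 0.001, 0, 0, 0, -1], [0, 0, 0.0007, 0, 0, 0, -1], [0, 0, 0, 0, 0, 0, -1]]}}

```text
t: 28.7
tcp_pos: [0.4633, -0.214, 0.0481]
tool_rot: [0.994, 0.106, 0.0, -0.0]
force: [0.0, -3.9, -1.4]
finger_gap: 0.622
gripper_force: 97.3
```

Emit:
{"method": "drive_tool", "body": {"plan": [[0, 0, 0.0005, 0, 0, 0, -1], [0, 0, 0.0005, 0, 0, 0, -1], [0, 0, 0, 0, 0, 0, -1]]}}

```text
t: 29.0
tcp_pos: [0.4633, -0.2139, 0.0479]
tool_rot: [0.994, 0.106, 0.0, 0.0]
force: [-0.5, -2.9, 6.6]
finger_gap: 0.626
gripper_force: 98.1
```

Emit:
{"method": "drive_tool", "body": {"plan": [[0, 0, 0, 0, 0, 0, 0.6], [0, 0, 0, 0, 0, 0, 0.8], [0, 0, 0, 0, 0, 0, 0.8], [0, 0, -0.005, 0, 0, 0, 0.8], [0, 0, -0.02, 0, 0, 0, 0.8], [0, 0, -0.035, 0, 0, 0, 0.8], [0, 0, -0.035, 0, 0, 0, 0.8], [0, 0, -0.035, 0, 0, 0, 0.8], [0, -0.045, -0.03, 0, 0, 0, 0.8], [0, -0.045, 0, 0, 0, 0, 0.8]]}}

```text
t: 30.0
tcp_pos: [0.4475, -0.1305, 0.2087]
tool_rot: [0.995, 0.104, 0.004, 0.003]
force: [0.3, -0.1, -0.0]
finger_gap: 0.903
gripper_force: 0.0
```

Emit:
{"method": "drive_tool", "body": {"plan": [[0, -0.045, -0.02, 0, 0, 0, 0.8], [0, -0.045, -0.02, 0, 0, 0, 0.8], [0, -0.04, 0, 0, 0, 0, 0.8], [0, 0, 0, 0, 0, 0, 0.8], [0, 0, 0, 0, 0, 0, 0.8]]}}

```text
t: 30.5
tcp_pos: [0.4174, -0.0014, 0.2453]
tool_rot: [0.994, 0.107, 0.0, 0.0]
force: [0.4, -0.6, -1.0]
finger_gap: 0.901
gripper_force: 0.0
```

```bash
python3 - <<'E'
from station import manip
from h import *
a=np.radians(12.2);u=np.array([np.cos(a),np.sin(a)]);n=np.array([-u[1],u[0]]); out=[]
for nm in("side","top"):
    d=manip.snapshot(nm); P=xyz(d); e=(P[...,:2]-[.464,-.2135])*1e3; x=e@u;y=e@n
    for o in(-65,-30,0,30,65):
        k=(abs(x-o)<8)&(abs(y)<22); print(nm,o,k.sum(),np.median(P[...,2][k]).round(4) if k.any() else None)
    if nm=="side": out=[cv2.resize(d["image"][170:330,200:360],(560,560),interpolation=3)]
    c=proj(d,[.464,-.2135,.048]).astype(int)
    if nm=="side": out2=cv2.resize(d["image"][c[1]-25:c[1]+25,c[0]-25:c[0]+25],(240,280),interpolation=3)
    else: out3=cv2.resize(d["image"][c[1]-35:c[1]+35,c[0]-30:c[0]+30],(240,280),interpolation=3)
cv2.imwrite("pics/z.png",np.hstack([out[0],np.vstack([out2,out3])])[:,:,::-1])
E
python3 go.py
```

```text
side -65 38 0.0488
side -30 58 0.0287
side 0 65 0.0454
side 30 54 0.0288
side 65 29 0.0489
top -65 74 0.0478
top -30 74 0.0485
top 0 71 0.0482
top 30 72 0.0494
top 65 69 0.0488
t 30.6 p [ 0.4182 -0.0029  0.245 ] F [-0.2  0.  -0.5] gap 0.9 gf 0.0 q [-0.28  0.25  1.92 -0.    0.97  1.08]
```

View pics/z.png

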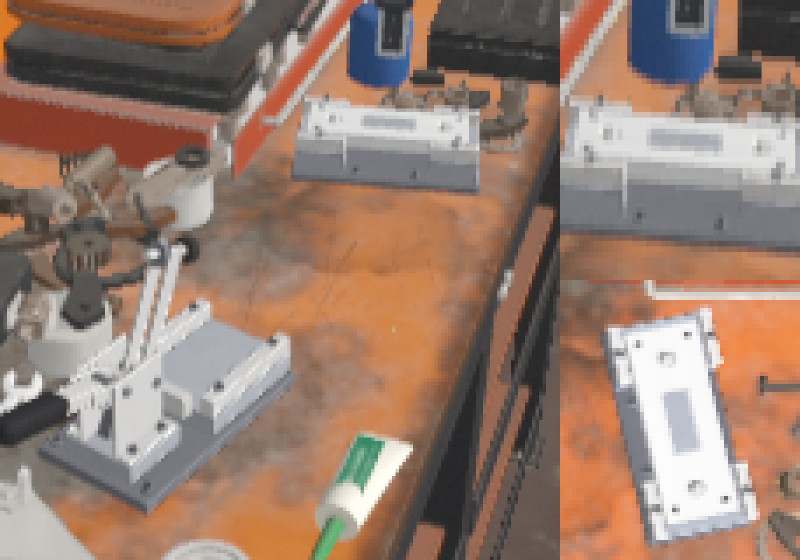

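The plate lies flat between the cheeks (depth gives its top at 48 mm at both ends), centre about (388,122) in the left crop, with dowels visible in both holes. The clamp handle at (35,418) is still open and the gripper is clear.

```bash
python3 -c "
from station import manip
print(manip.sign_off())"
```

```text
the job is handed in; nothing more can be done
None
```

The job is handed in: the clamp is left open and the plate lies flat on both saddles with the dowels through its holes, after one extra set-down in the nest because my first grip was too low to lay it on the bench without a drop.

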